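# Fit the window chuck and shift the polisher into drive past its lockout collar

## Task

Set the little window polisher up for a large window: take the chuck with the wide hub from the stand and lower it gently, without dropping it, into the spindle's taper, its two slots over the two dogs and its flange fully down on the spindle face. Then put the polisher in drive: lift the lockout collar on the lever to clear the block in the gate, push the lever through into the drive notch, away from the robot's side of the machine, and let the collar drop fully home behind the block; never force the lever past the block with the collar down. Leave the slim chuck in the stand, and do not shove or tip the wash bottle, powder jar or drying pot that stand round it.

Things in the scene. Friction and masses are not known exactly. Their poses are not given: they have to be found in the camera images.
- polisher: window polisher, grey casting fixed on the bench, placed anew each time; origin on the bench, x from its front (robot side) to its rear, y to its left. Base plate x -70 to 145, y -140 to 140 mm. Right: spindle block 125 mm square, top z 58, centre (0, -68). Left: gear head with the lever, centre (0, 74), top z 40. Rear: dark motor, top z 99, x 67 to 145, y -55 to 120 mm
- spindle_face (a point): centre of the upright spindle's top face, 98 mm above the bench, z up; x turns with the spindle and points at one dog. Below it an open 7:24 taper socket, about 28 mm across at the mouth, 31 mm deep, 1 mm play round the seated shank. Two dogs on the face at +x and -x: 7 mm high, 8 mm wide, 21.5 to 28 mm from the axis. Face 60 mm across
- spindle (a joint): angle of the spindle about its upright axis, rad, 0 with the dogs along the machine's x; turns by hand (friction 0.06 N m) and stays where it is
- drive_lever (a joint): lever angle, rad: 0 upright, positive leaning to the machine's rear (+x), range -0.40 to 0.50. From -0.40 to 0.03 it moves freely and stays where it is left (about 2 N at the collar); with the collar down the block stops it at about 0.04. From 0.42 to 0.50 it is in the drive notch behind the block, where the collar can drop
- lever_pivot (a point): the lever's pivot, 46 mm above the bench; axes parallel to the machine's: the pivot axis is y, the lever swings in the x-z plane. Two steel quadrant cheeks, rim 44 mm from the pivot; the block (8 mm wide, at 0.23 rad) rises 7 mm above the rim. Lever shaft 11 mm thick; black button knob 24 mm across, 102 to 114.5 mm from the pivot
- lock_collar (a joint): lift of the lockout collar along the lever, m: 0 fully down, 0.011 fully up; a spring pulls it down with 4 N at 0, 7 N at 0.011. It must be up at least 0.0075 to pass the block
- collar_grip (a point): middle of the collar's knurled grip, a cylinder 28 mm across, 22 mm long round the lever, 79 mm from the pivot when down; z along the lever to the knob, y along the pivot axis. The knob's top is 36 mm further along z (25 mm with the collar up). Free on both sides along y; the collar's cross foot (36 mm along y) lies 25 to 35 mm below this point
- chuck_stand: aluminium stand, plate 78 (x) x 160 (y) mm, top at z 50 mm, fixed, placed anew each time; origin on the bench under its middle. Holes 29 mm across at y -38 and +38 mm hold the two chucks; which hangs where changes
- wide_chuck: chuck to be fitted, 0.17 to 0.34 kg: origin on its axis at the flange's underside, z up. Below: taper shank 30 mm long, 26 mm across at the flange, 17 at the tip. Flange 57 mm across, 9 mm thick, two open slots 11.5 mm wide through its rim at +x and -x, down to 20 mm from the axis. Above: round hub 36 mm across, z 9 to 45 mm, to be gripped
- slim_chuck: the other chuck: same shank, flange, slots and frame, but its hub is 22 mm across (z 9 to 45 mm); stays in the stand
- wash_bottle: white wash bottle by one end of the stand, 182 mm tall with its spout; body 67 mm across to z 130, cap 42 mm across to z 146, spout above; the bottle's axis lies 22 mm from this origin along the frame's +y
- powder_jar: amber jar with black cap, 62 mm across, 94 mm tall, close behind the stand; origin at its bottom centre
- press_handle (a point): free end of the green pellet press's red handle, an obstacle behind the stand, fixed: a bar 23 mm thick whose tip is at this point, 218 mm above the bench, nearest the robot; it runs back along this frame's x and slopes down to 166 mm within 75 mm. The rest of the press stands behind it, up to 370 mm tall
- drying_pot: drying pot with a lid, 57 mm across, 69 mm tall, at the other end of the stand; origin at its bottom centre

How it is judged:
By the outcome, as a careful person would: the job done as asked, in the order asked, and still so for the second after the job is handed in, with the robot touching nothing.
It also fails if it takes over 53 s, if anything falls off the work surface, if the arm or the gripper's body presses on something with over 40 N, if the wrist force passes 120 N, or if a joint passes its speed limit or range.

## Robot

A 6-joint arm with a two-finger parallel gripper is mounted at the origin on a cart in front of the work surface, level with it; the furniture and walls round the work are solid. World frame = base frame: x ahead of the robot, y to its left, z up, the work surface at z = 0. Lengths are in m, angles in rad, forces in N, time in s.
With the tool pointing down it reaches from about 0.3 to 0.75 m from the base axis. Payload 8.5 kg.
Tool frame: the origin (TCP) lies on the front face of the gripper's body, between the roots of the fingers; the fingertips stand 64 mm ahead of it and the grasp point (between the pads) lies 45 mm ahead of it; z points along the fingers, y is the line along which they close (so a half turn about z gives the same grasp; the last joint's range is limited). The gripper opens to 88 mm and grips with 3 to 60 N. Pads are 18 mm wide; open, the fingers measure 123 mm over their backs; the gripper's body (75 mm by 187 mm) begins 45 mm behind the grasp point.
Start: joints at [-1.341, 0.381, 1.297, -0, 1.464, -0.215], TCP at [0.237, -0.496, 0.303] pointing down, gripper open.
Joint ranges: [-3.11, 3.11], [-0.89, 2.33], [0.22, 2.48], [-1.42, 4.56], [0.17, 2.85], [-2.88, 2.88]. Speed limits (rad/s): [2.39, 2.39, 3.14, 3.14, 3.14, 3.14].

## Interface

Orientations are given as a unit quaternion [w, x, y, z].
In Python, from workcell import monitor, imaging, hand_in gives the robot as it stands. The module is installed in compiled form; this text tells all that it offers.
- The arm moves only by the shell command python3 -m creep 'ROWS' [FORCE]. ROWS is JSON, a list of rows, each an object with "delta_rot": the turn, a rotation vector about the tool's x, y, z in degrees, a list of three; "xyz": the shift along the tool's x, y, z in mm, a list of three; "hand": the finger opening in mm, from 0 to 88.1. In form: [{"delta_rot": [wx, wy, wz], "xyz": [dx, dy, dz], "hand": hand}, ...]. A call has 1 to 10 rows; each row is the pose to reach, as a shift and turn from the pose commanded when the call began, along the tool's axes at that moment; what a row does not reach only later rows make up. A row lasts 1/10 s, in which the tool goes at most 50 mm and 8.59 degrees, less where a joint would pass 70% of its speed; a pose out of reach is approached as far as the arm can. A call with a gripper value outside its range is refused whole. The fingers move at their own pace and stop on an object; FORCE is the grip in N (left out, the last holds). Time passes only in rows, so rows that repeat a pose let the fingers close. It gives the time, the measured TCP pose, the force, the opening and the grip force at its end, in the units of the state.
- monitor.state(): the state, without advancing time (a new reading comes with each control period).
- imaging.snapshot(name): name is "side" or "top" or "wrist"; returns the picture (480x640x3 uint8, red, green, blue); there is no depth.
- imaging.calibration(name): a dict with "fx", "fy", "cx", "cy" (pixels), "R" (3x3) and "t" (3): a world point X has camera coordinates R X + t; the wrist camera has in their place "mount" (4x4, takes a point from camera to tool coordinates, whose origin is the TCP and whose axes are the flange's). Camera axes: x right, y down, z forward; pixel columns grow to the right and rows downward; lengths in m; the calibration is good to about 2 mm. A picture is of the moment at which its call begins: read the wrist's pose just before it. calibration takes no time and is no camera call.
- hand_in(): hands the job in; it is judged then, once.
The state is a dict: "clock": time; "joint_positions": joint angles; "joint_velocities": joint speeds; "joint_torque": joint torques, N m; "tcp_pos": TCP position; "tcp_rot": TCP orientation; "contact_force": force on the tool from outside, world axes, zero at the start; "torque": the same for the moment, N m; "finger_gap": opening from 0.0 (shut) to 1.0 (fully open); "gripper_force": force on a finger pad.
Only numpy, scipy, OpenCV 4.12 (cv2) and the standard library are available. Lean on these libraries where they do the work, as an engineer would, in place of code of your own. Each camera call takes 0.05 s, during which the arm holds its last target. There are 200 camera calls.

## Working session

There is one attempt and no reset: what is moved stays moved. The work goes in short steps, Python scripts to look and compute and a shell command to move; the robot and the scene stay as the last step left them, time stands still between calls to the robot, and variables do not carry over. Pictures are saved under pics/ and viewed, at most 10 in all, crops included, and the job is handed in when it is done.

```bash
mkdir -p pics; python3 - <<'E'
from workcell import monitor, imaging
import cv2,numpy as np
s=monitor.state();print({k:np.round(v,4).tolist() for k,v in s.items()})
for n in("side","top","wrist"):
    c=imaging.calibration(n);print(n,{k:np.round(v,4).tolist() for k,v in c.items()})
    cv2.imwrite(f"pics/{n}0.png",imaging.snapshot(n)[...,::-1])
E
```

```text
{'clock': 0.0, 'joint_positions': [-1.3413, 0.3812, 1.2982, -0.0, 1.4636, -0.2153], 'joint_velocities': [-0.0, 0.0007, -0.0011, -0.0001, 0.0003, -0.0022], 'joint_torque': [0.0001, -43.7925, -22.4554, 0.0713, 0.0353, -0.0001], 'tcp_pos': [0.2366, -0.4963, 0.3022], 'tcp_rot': [-0.0007, 0.9754, 0.2206, -0.0], 'contact_force': [0.0003, 0.0186, -0.0343], 'torque': [0.0427, 0.0222, -0.0082], 'gripper_force': 0.0, 'finger_gap': 0.9998}
side {'fx': 607.3168, 'fy': 607.3168, 'cx': 321.8602, 'cy': 240.3747, 'R': [[-0.8762, -0.4817, -0.0153], [-0.3079, 0.5839, -0.7512], [0.3708, -0.6535, -0.6599]], 't': [0.3817, 0.2994, 1.303]}
top {'fx': 550.3691, 'fy': 550.3691, 'cx': 319.1097, 'cy': 244.4996, 'R': [[-0.0004, -0.9999, -0.0123], [-0.9988, 0.001, -0.0481], [0.0481, 0.0123, -0.9988]], 't': [-0.0672, 0.4795, 1.3484]}
wrist {'fx': 352.4034, 'fy': 352.4034, 'cx': 316.7395, 'cy': 240.6303, 'mount': [[-0.0009, -0.9508, -0.3099, 0.0807], [1.0, -0.0008, -0.0006, 0.0007], [0.0004, -0.3099, 0.9508, -0.0824], [0.0, 0.0, 0.0, 1.0]]}
```

View pics/top0.png

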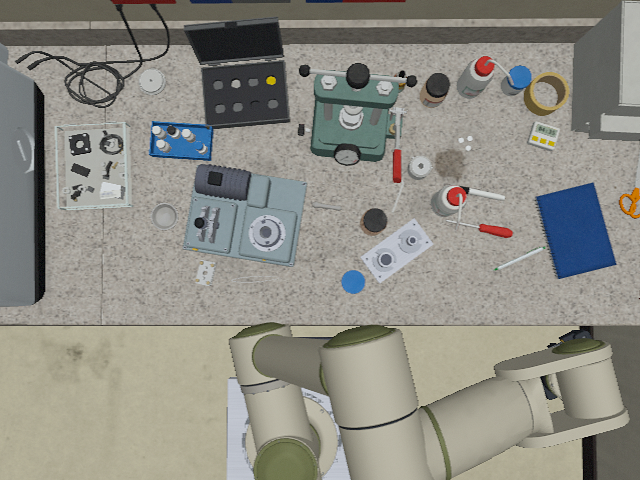

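View pics/side0.png

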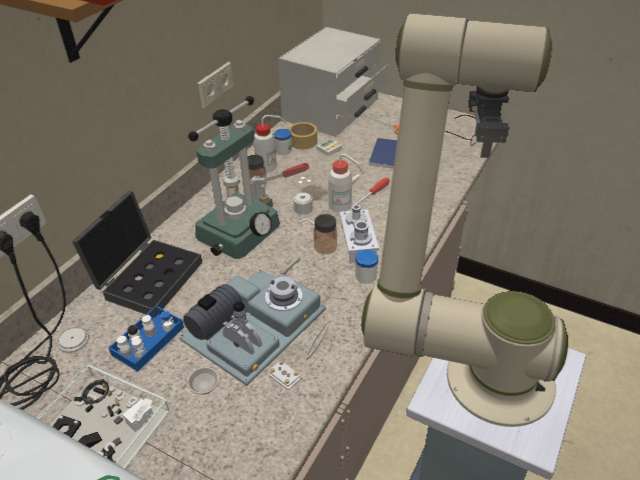

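The top view shows the polisher around (245,220) with its spindle near (267,232) and lever near (200,222). The stand is near (396,250), with the wide chuck probably at (386,260). The wash bottle is at (452,200), the jar at (375,220) and the blue-lidded pot at (353,282). The side view agrees. Next I'll enlarge the top view.

```bash
cat > h.py <<'E'
import numpy as np, cv2
from workcell import monitor, imaging
from scipy.spatial.transform import Rotation as R
def cam(n,s=None):
    c=imaging.calibration(n);K=np.array([[c['fx'],0,c['cx']],[0,c['fy'],c['cy']],[0,0,1]])
    if n=="wrist":
        s=s or monitor.state();q=s['tcp_rot'];Rt=R.from_quat([q[1],q[2],q[3],q[0]]).as_matrix()
        M=np.array(c['mount']);Rc=Rt@M[:3,:3];o=Rt@M[:3,3]+s['tcp_pos'];return K,Rc,o
    Rc=np.array(c['R']).T;return K,Rc,-Rc@np.array(c['t'])
def onz(n,uv,z,s=None):
    K,Rc,o=cam(n,s);d=Rc@np.linalg.solve(K,[*uv,1]);return o+d*(z-o[2])/d[2]
def tri(n1,p1,n2,p2):
    A=[];b=[]
    for n,p in((n1,p1),(n2,p2)):
        K,Rc,o=cam(n);d=Rc@np.linalg.solve(K,[*p,1]);d/=np.linalg.norm(d);P=np.eye(3)-np.outer(d,d);A.append(P);b.append(P@o)
    return np.linalg.lstsq(np.vstack(A),np.hstack(b),rcond=None)[0]
def proj(n,X,s=None):
    K,Rc,o=cam(n,s);p=K@(Rc.T@(np.array(X)-o));return p[:2]/p[2]
E
python3 - <<'E'
from h import *
im=cv2.imread('pics/top0.png')
a=cv2.resize(im[160:275,180:310],None,fx=3.5,fy=3.5,interpolation=cv2.INTER_CUBIC)
b=cv2.resize(im[185:300,338:438],None,fx=3.4,fy=3.5,interpolation=cv2.INTER_CUBIC)
c=np.hstack([a,b])[:,:800];cv2.imwrite('pics/tz.png',c);print(c.shape)
E
```

```text
(402, 795, 3)
```

View pics/tz.png

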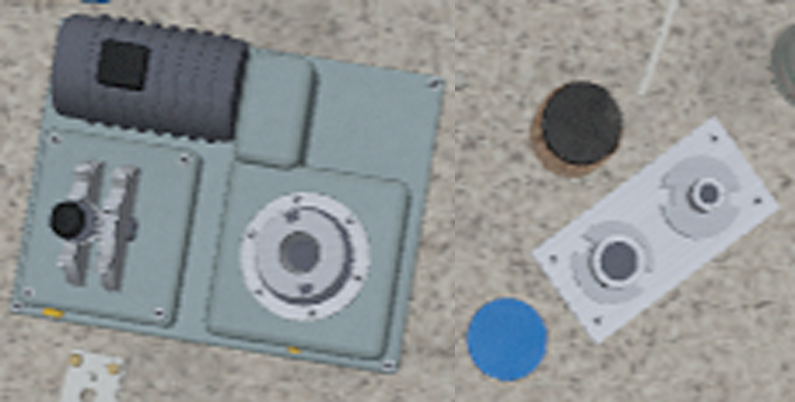

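The enlargement shows spindle face centre near (265.7,232.3), dogs near (263.5,221) and (267,243), and the lever knob near (199.5,223). The wide chuck is the one nearer the blue pot, at (386,259.3), with the slim one at (411,240).

```bash
python3 - <<'E'
from h import *
P=lambda n,uv,z:print(n,np.round(onz('top',uv,z),3))
L=lambda x,y:(180+x/3.5,160+y/3.5)
Q=lambda x,y:(338+(x-455)/3.4,185+y/3.5)
P('spindle',L(301,254),.098);P('dogA',L(292,213),.105);P('dogB',L(305,290),.105)
P('plate FL',L(12,308),.01);P('plate FR',L(395,370),.01);P('plate RR',L(443,72),.01)
P('knob',L(68,219),.16)
P('wide',Q(618,260),.095);P('slim',Q(708,193),.095)
for c in((533,256),(714,118),(778,206),(600,343)):P('stand',Q(*c),.05)
P('jar',Q(581,123),.094);P('pot',Q(507,340),.069)
P('bottlecap',(456,193),.146);P('press',(397,180),.218);P('press2',(399,110),.17)
E
```

```text
spindle [0.503 0.054 0.098]
dogA [0.53  0.06  0.105]
dogB [0.479 0.051 0.105]
plate FL [0.471 0.269 0.01 ]
plate FR [ 0.427 -0.003  0.01 ]
plate RR [ 0.639 -0.036  0.01 ]
knob [0.521 0.195 0.16 ]
wide [ 0.441 -0.223  0.095]
slim [ 0.485 -0.284  0.095]
stand [ 0.445 -0.168  0.05 ]
stand [ 0.539 -0.296  0.05 ]
stand [ 0.479 -0.341  0.05 ]
stand [ 0.385 -0.215  0.05 ]
jar [ 0.532 -0.198  0.094]
pot [ 0.388 -0.149  0.069]
bottlecap [ 0.588 -0.374  0.146]
press [ 0.605 -0.234  0.218]
press2 [ 0.768 -0.246  0.17 ]
```

```bash
python3 -m creep '[{"delta_rot":[0,0,8],"xyz":[45,-24,0],"hand":60},{"delta_rot":[0,0,16],"xyz":[90,-48,0],"hand":60},{"delta_rot":[0,0,24],"xyz":[135,-72,0],"hand":60},{"delta_rot":[0,0,32],"xyz":[180,-96,0],"hand":60},{"delta_rot":[0,0,40],"xyz":[225,-120,0],"hand":60},{"delta_rot":[0,0,45],"xyz":[270,-144,0],"hand":60},{"delta_rot":[0,0,45],"xyz":[302,-159,0],"hand":60},{"delta_rot":[0,0,45],"xyz":[302,-159,0],"hand":60},{"delta_rot":[0,0,45],"xyz":[302,-159,0],"hand":60}]'
python3 - <<'E'
from h import *
s=monitor.state();im=imaging.snapshot('wrist');np.save('s1.npy',s,allow_pickle=True)
cv2.imwrite('pics/w1.png',im[...,::-1]);print(s['tcp_pos'],s['tcp_rot'],s['joint_positions'],s['finger_gap'])
print(proj('wrist',[.441,-.223,.06],s))
E
```

```text
clock: 1.05
tcp_pos: [0.4413, -0.2221, 0.3026]
tcp_rot: [0.0, 0.986, -0.168, -0.0]
contact_force: [0.3, -0.1, 0.8]
finger_gap: 0.68
gripper_force: 0.0
[ 0.44125638 -0.222144    0.30256422] [ 6.49134330e-06  9.85769662e-01 -1.68101512e-01 -2.36838444e-04] [-7.06440116e-01  2.82763518e-01  1.44700030e+00 -2.56907592e-04
  1.41222907e+00  1.20220375e+00] 0.6802101238252232
[317.38784926 215.52996911]
```

View pics/w1.png

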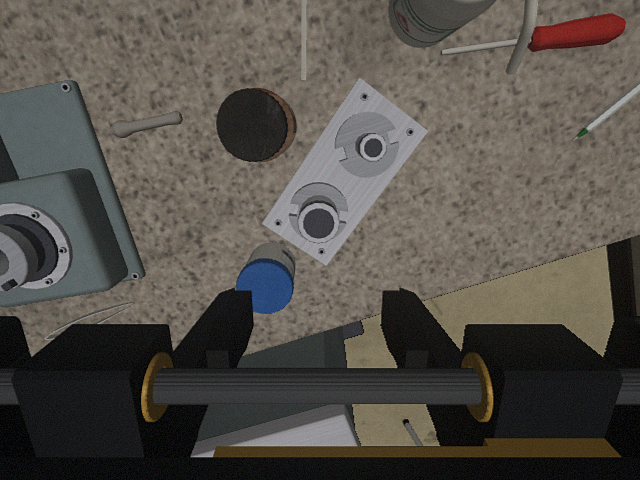

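The wrist view shows the wide chuck's hub at about (318,222) and its flange at (318,212). The slim chuck is at (371,147) and the pot at (265,285). I'll measure the hub and slots.

```bash
python3 - <<'E'
from h import *
s=np.load('s1.npy',allow_pickle=True).item()
im=cv2.imread('pics/w1.png');c=cv2.resize(im[172:252,268:372],None,fx=7,fy=7,interpolation=cv2.INTER_CUBIC);cv2.imwrite('pics/w1z.png',c)
g=cv2.cvtColor(im,cv2.COLOR_BGR2GRAY)
m=(g[190:250,290:350]<90).astype(np.uint8);n,l,st,ce=cv2.connectedComponentsWithStats(m)
for i in range(1,n):
    if st[i,4]>150:
        print(st[i],ce[i]+[290,190],onz('wrist',ce[i]+[290,190],.095,s))
E
```

```text
[  9   6  39  19 193] [316.41968912 203.11917098] [ 0.45959916 -0.22862805  0.095     ]
[ 13  19  31  29 716] [318.20949721 222.95530726] [ 0.44289691 -0.22435442  0.095     ]
```

View pics/w1z.png

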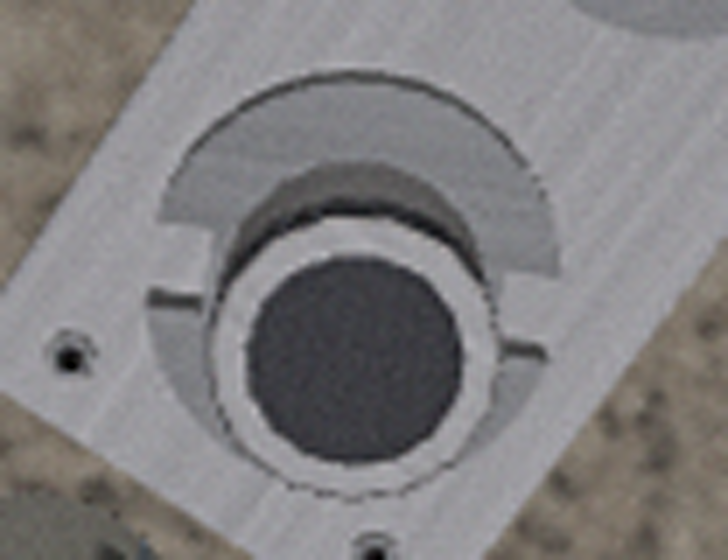

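The crop shows the hub top centre at crop (355,355). The slot mouths at flange-top height are at crop (155,261) and (552,316).

```bash
python3 - <<'E'
from h import *
s=np.load('s1.npy',allow_pickle=True).item()
f=lambda u,v,z:onz('wrist',(268+(u+.5)/7-.5,172+(v+.5)/7-.5),z,s)[:2]
h=f(355,355,.095);a=f(155,261,.059);b=f(552,316,.059);e1,e2=f(160,220,.059),f(558,275,.059);e3,e4=f(150,303,.059),f(547,357,.059)
A=lambda p,q:np.degrees(np.arctan2(*(q-p)[::-1]))
print(h,a,b,(a+b)/2,A(a,b),A(e1,e2),A(e3,e4),np.linalg.norm(b-a))
th=R.from_quat(np.roll(s['tcp_rot'],-1)).as_matrix();print(th[:,0],th[:,1])
print(th.T@np.r_[(h+(a+b)/2)/2-s['tcp_pos'][:2],0])
E
```

```text
[ 0.44343193 -0.22461088] [ 0.45557075 -0.2003992 ] [ 0.43048688 -0.24860665] [ 0.44302882 -0.22450292] -117.48939689034445 -117.42695033228178 -117.38693701914323 0.054342978392597205
[ 9.43483651e-01 -3.31418744e-01 -4.64753897e-04] [-3.31418738e-01 -9.43483763e-01  9.24237397e-05]
[ 2.66211137e-03  1.62231745e-03 -1.08728611e-06]
```

```bash
python3 -m creep '[{"delta_rot":[0,0,0],"xyz":[2.7,1.6,40],"hand":60},{"delta_rot":[0,0,0],"xyz":[2.7,1.6,80],"hand":60},{"delta_rot":[0,0,0],"xyz":[2.7,1.6,120],"hand":60},{"delta_rot":[0,0,0],"xyz":[2.7,1.6,155],"hand":60},{"delta_rot":[0,0,0],"xyz":[2.7,1.6,174.5],"hand":60},{"delta_rot":[0,0,0],"xyz":[2.7,1.6,174.5],"hand":60},{"delta_rot":[0,0,0],"xyz":[2.7,1.6,174.5],"hand":32},{"delta_rot":[0,0,0],"xyz":[2.7,1.6,174.5],"hand":32},{"delta_rot":[0,0,0],"xyz":[2.7,1.6,174.5],"hand":32},{"delta_rot":[0,0,0],"xyz":[2.7,1.6,174.5],"hand":32}]' 40
```

```text
clock: 2.1
tcp_pos: [0.4431, -0.2256, 0.1294]
tcp_rot: [0.0, 0.986, -0.17, 0.001]
contact_force: [-1.1, 0.3, 8.1]
finger_gap: 0.396
gripper_force: 40.0
```

```bash
python3 -m creep '[{"delta_rot":[0,0,0],"xyz":[0,0,-15],"hand":32},{"delta_rot":[0,0,0],"xyz":[0,0,-45],"hand":32},{"delta_rot":[0,0,-8],"xyz":[0,0,-85],"hand":32},{"delta_rot":[0,0,-16],"xyz":[0,0,-125],"hand":32},{"delta_rot":[0,0,-24],"xyz":[0,-20,-160],"hand":32},{"delta_rot":[0,0,-32],"xyz":[0,-55,-185],"hand":32},{"delta_rot":[0,0,-40],"xyz":[-2,-100,-190],"hand":32},{"delta_rot":[0,0,-48],"xyz":[-4,-145,-190],"hand":32},{"delta_rot":[0,0,-56],"xyz":[-5,-190,-190],"hand":32},{"delta_rot":[0,0,-64],"xyz":[-5.5,-235,-190],"hand":32}]' 40; python3 -m creep '[{"delta_rot":[0,0,-8],"xyz":[0,0,0],"hand":32},{"delta_rot":[0,0,-16],"xyz":[0,0,0],"hand":32},{"delta_rot":[0,0,-24],"xyz":[0,0,0],"hand":32},{"delta_rot":[0,0,-32],"xyz":[0,0,0],"hand":32},{"delta_rot":[0,0,-40],"xyz":[0,0,0],"hand":32},{"delta_rot":[0,0,-48],"xyz":[0,0,0],"hand":32},{"delta_rot":[0,0,-56],"xyz":[0,0,0],"hand":32},{"delta_rot":[0,0,-63],"xyz":[0,0,0],"hand":32},{"delta_rot":[0,0,-63],"xyz":[0,0,0],"hand":32},{"delta_rot":[0,0,-63],"xyz":[0,0,0],"hand":32}]'
python3 - <<'E'
from h import *
s=monitor.state();im=imaging.snapshot('wrist');np.save('s2.npy',s,allow_pickle=True)
cv2.imwrite('pics/w2.png',im[...,::-1]);print(s['joint_positions'],s['finger_gap'])
print(proj('wrist',[.505,.055,.098],s))
E
```

```text
clock: 3.1
tcp_pos: [0.5161, -0.0002, 0.3184]
tcp_rot: [0.0, 0.924, 0.381, -0.0]
contact_force: [0.4, -0.6, -2.2]
finger_gap: 0.398
gripper_force: 40.0
clock: 4.1
tcp_pos: [0.516, -0.002, 0.3182]
tcp_rot: [-0.0, 0.593, 0.805, -0.0]
contact_force: [-0.2, -0.3, -2.4]
finger_gap: 0.402
gripper_force: 40.0
[-2.33591229e-01  3.09652098e-01  1.36068863e+00 -9.15620943e-05
  1.47152540e+00 -5.35554952e-01] 0.40177019416411447
[324.35652436 153.87896254]
```

View pics/w2.png

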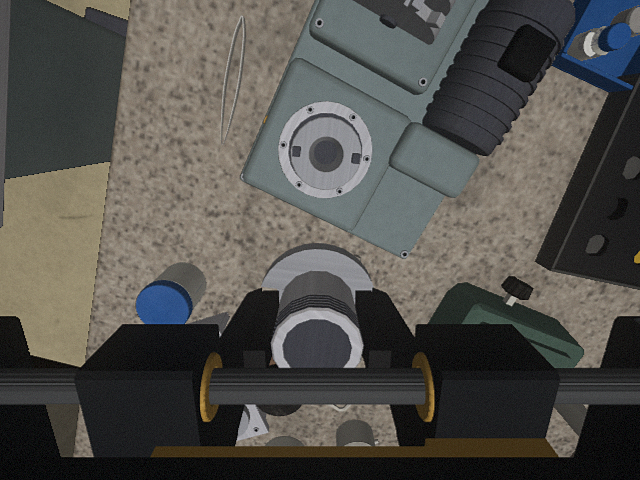

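The held chuck's flange shows near (317,262). The spindle face is at about (326,150), with dogs (dark squares) near (297,152) and (355,158).

```bash
python3 - <<'E'
from h import *
im=cv2.imread('pics/w2.png')
a=cv2.resize(im[95:205,270:380],None,fx=5,fy=5,interpolation=cv2.INTER_CUBIC)[:, :]
b=cv2.resize(im[230:310,255:380],None,fx=2,fy=2,interpolation=cv2.INTER_CUBIC)
o=np.zeros((550,800,3),np.uint8);o[:,:550]=a;o[:160,550:800]=b;cv2.imwrite('pics/w2z.png',o)
E
```

```text
(no output)
```

View pics/w2z.png

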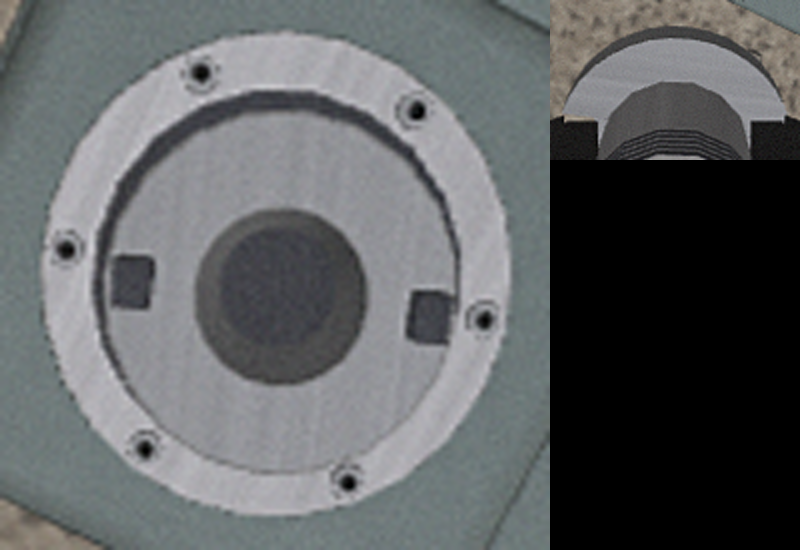

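Socket mouth centre is at crop (281,296), the face at (281,290), and the dog tops at (133,281) and (429,317). On the chuck, a slot edge shows at the left by the finger.

```bash
python3 - <<'E'
from h import *
s=np.load('s2.npy',allow_pickle=True).item()
f=lambda u,v,z:onz('wrist',(270+(u+.5)/5-.5,95+(v+.5)/5-.5),z,s)[:2]
A=lambda p,q:np.degrees(np.arctan2(*(q-p)[::-1]))
m,fc,a,b=f(281,296,.098),f(281.5,290,.098),f(133,281,.105),f(429,317,.105)
print(m,fc,a,b,(a+b)/2,A(a,b),np.linalg.norm(a-b))
th=R.from_quat(np.roll(s['tcp_rot'],-1)).as_matrix()
s1=np.load('s1.npy',allow_pickle=True).item();t1=R.from_quat(np.roll(s1['tcp_rot'],-1)).as_matrix()
y=lambda t:np.degrees(np.arctan2(t[1,0],t[0,0]))
print('yaw',y(t1),y(th),'slot now',-117.45+y(th)-y(t1))
c=(m+(a+b)/2)/2;d=th.T@np.r_[c-s['tcp_pos'][:2],0];print('delta tool',d, s['tcp_pos'])
h=(s['tcp_pos']+th@[0,0,.1095])[:3] # flange underside centre
# predicted slot corners on flange top at z
for sg in(1,-1):
    for w in(-5.75,5.75):
        an=np.radians(-117.45+y(th)-y(t1));u=np.array([np.cos(an),np.sin(an)]);v=np.array([-u[1],u[0]])
        p=h[:2]+sg*.0279*u+w/1e3*v
        q=proj('wrist',[*p,s['tcp_pos'][2]-.0704],s);print(sg,w,q,(q-[255,230])*2+[550,0])
E
```

```text
[0.5061331  0.05541912] [0.50591611 0.05637347] [0.48206194 0.05097403] [0.53000478 0.05985911] [0.50603336 0.05541657] 10.499296177503782 0.048759210990391794
yaw -19.35491229461088 107.30176705248763 slot now 9.206679347098511
delta tool [5.77767900e-02 7.61717907e-03 1.39078128e-06] [ 0.51599378 -0.00201002  0.3182287 ]
1 -5.75 [371.18179036 317.70705737] [782.36358072 175.41411475]
1 5.75 [375.65920966 296.79860711] [791.31841933 133.59721421]
-1 -5.75 [257.82672881 303.4574048 ] [555.65345762 146.9148096 ]
-1 5.75 [259.97678527 281.94692256] [559.95357055 103.89384512]
```

```bash
python3 - <<'E'
from h import *
im=cv2.imread('pics/w2.png');g=cv2.cvtColor(im,cv2.COLOR_BGR2GRAY);hs=cv2.cvtColor(im,cv2.COLOR_BGR2HSV)[...,1]
print(g[276:294,258:284]);print(hs[284:293,258:284])
print(g[280:292,362:378])
s=np.load('s2.npy',allow_pickle=True).item()
h=s['tcp_pos']
for a in(90,):
  print([proj('wrist',[h[0]+.0285*np.cos(t),h[1]+.0285*np.sin(t),h[2]-.0704],s).round(1).tolist() for t in np.radians([107.3,17.3,197.3,182,190])])
E
```

```text
[[120 117 115 115 125 134  93  86 139 151 147 144 142 146 145 138 140 143
  143 144 143 141 146 142 143 138]
 [123 115 109 110 116 109  73 137 146 151 149 146 148 144 149 142 145 144
  144 143 144 141 141 144 141 141]
 [125 130 121 115 109  88 110 141 151 142 152 144 141 143 149 145 152 145
  144 152 143 144 147 148 143 145]
 [115 129 135 118 111  85 131 143 140 147 137 141 148 145 142 139 147 144
  147 142 150 146 148 143 146 147]
 [111 117 125 117 101 102 137 147 144 142 141 139 139 143 141 142 149 140
  141 144 143 142 147 138 147 145]
 [103 108 119 132  97 123 142 140 142 137 137 138 142 141 144 141 141 142
  146 144 143 140 141 141 143 140]
 [120 119 122 132 114 136 138 137 138 138 135 138 137 140 142 141 138 138
  142 141 138 140 137 140 145 139]
 [128 126 121 114 127 143 136 138 138 135 139 136 130 138 135 133 137 136
  140 139 139 143 141 140 141 143]
 [136 131 123 108 134 138 132 135 136 132 139 139 137 135 133 140 136 134
  138 134 133 140 137 134 132 140]
 [140 136 120 132 137 140 134 134 135 135 136 129 132 132 135 141 139 138
  137 140 138 137 138 137 140 138]
 [135 137 
[... 1796 characters left out ...]
15  85  86 112]
 [144 146 145 145 147 143 148 147 146 147 142 130 112  87  92 110]
 [141 147 144 142 144 144 145 143 145 147 141 126 117 101  94  99]
 [146 145 138 143 144 139 139 143 141 144 146 131 119 111  95 101]
 [142 143 141 141 144 147 142 144 141 148 148 143 139 122 112 117]
 [147 149 142 139 144 145 142 144 144 153 124 104 134 129 120 128]
 [149 148 147 151 154 145 147 151 151 157  69  24  48  92 130 134]
 [159 162 160 163 161 163 160 160 160 171  66  17  21  30  37  52]
 [ 93  89  84  89  85  89  86  83  84 128  58  22  21  27  20  15]
 [ 27  25  22  28  22  27  24  32  18  85  39  26  27  29  27  22]]
[[316.6, 244.2], [375.7, 300.1], [257.6, 300.2], [258.8, 286.0], [257.6, 293.4]]
```

```bash
python3 -m creep '[{"delta_rot":[0,0,-1.3],"xyz":[30,4,0],"hand":32},{"delta_rot":[0,0,-1.3],"xyz":[57.8,7.6,15],"hand":32},{"delta_rot":[0,0,-1.3],"xyz":[57.8,7.6,45],"hand":32},{"delta_rot":[0,0,-1.3],"xyz":[57.8,7.6,75],"hand":32},{"delta_rot":[0,0,-1.3],"xyz":[57.8,7.6,95],"hand":32},{"delta_rot":[0,0,-1.3],"xyz":[57.8,7.6,105],"hand":32},{"delta_rot":[0,0,-1.3],"xyz":[57.8,7.6,105],"hand":32},{"delta_rot":[0,0,-1.3],"xyz":[57.8,7.6,105],"hand":32}]'
python3 - <<'E'
from h import *
s=monitor.state();np.save('s3.npy',s,allow_pickle=True)
for n in('wrist','side'):cv2.imwrite(f'pics/{n}3.png',imaging.snapshot(n)[...,::-1])
a=cv2.imread('pics/wrist3.png')[180:360,200:440];b=cv2.imread('pics/side3.png')
u=proj('side',[.506,.055,.11]).astype(int);print(u)
b=b[u[1]-50:u[1]+50,u[0]-50:u[0]+50]
a=cv2.resize(a,(480,360));b=cv2.resize(b,(320,320),interpolation=cv2.INTER_CUBIC);o=np.zeros((360,800,3),np.uint8);o[:,:480]=a;o[:320,480:]=b;cv2.imwrite('pics/c3.png',o)
E
```

```text
clock: 4.95
tcp_pos: [0.5065, 0.0553, 0.2141]
tcp_rot: [0.001, 0.583, 0.813, 0.0]
contact_force: [-0.1, 0.6, -3.3]
finger_gap: 0.399
gripper_force: 40.0
[282 281]
```

View pics/c3.png

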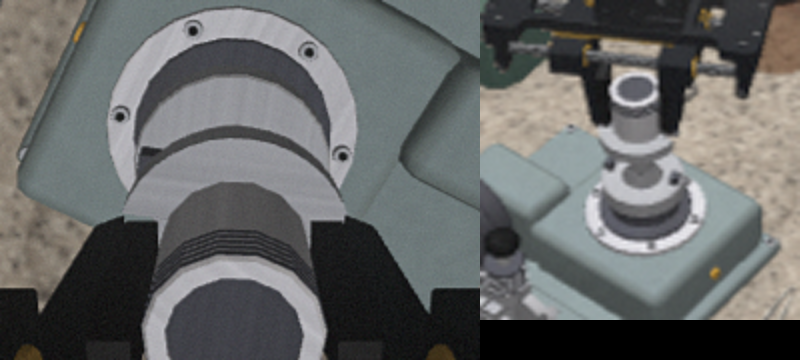

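The chuck hovers centred over the face with its shank tip at the mouth, and the left dog shows at (150,152), in line with the slot. I'll lower in steps.

```bash
python3 -m creep '[{"delta_rot":[0,0,0],"xyz":[0,0,4],"hand":32},{"delta_rot":[0,0,0],"xyz":[0,0,8],"hand":32},{"delta_rot":[0,0,0],"xyz":[0,0,12],"hand":32},{"delta_rot":[0,0,0],"xyz":[0,0,16],"hand":32},{"delta_rot":[0,0,0],"xyz":[0,0,20],"hand":32},{"delta_rot":[0,0,0],"xyz":[0,0,22],"hand":32},{"delta_rot":[0,0,0],"xyz":[0,0,24],"hand":32},{"delta_rot":[0,0,0],"xyz":[0,0,24],"hand":32}]'
```

```text
clock: 5.85
tcp_pos: [0.506, 0.0553, 0.189]
tcp_rot: [-0.0, 0.582, 0.813, -0.0]
contact_force: [-0.1, 0.3, -2.9]
finger_gap: 0.396
gripper_force: 40.0
```

```bash
python3 -m creep '[{"delta_rot":[0,0,0],"xyz":[0,0,2],"hand":32},{"delta_rot":[0,0,0],"xyz":[0,0,4],"hand":32},{"delta_rot":[0,0,0],"xyz":[0,0,5],"hand":32},{"delta_rot":[0,0,0],"xyz":[0,0,6],"hand":32},{"delta_rot":[0,0,0],"xyz":[0,0,7],"hand":32},{"delta_rot":[0,0,0],"xyz":[0,0,8],"hand":32},{"delta_rot":[0,0,0],"xyz":[0,0,8],"hand":32}]'
```

```text
clock: 6.55
tcp_pos: [0.506, 0.0554, 0.1811]
tcp_rot: [-0.0, 0.582, 0.813, -0.0]
contact_force: [0.2, 0.3, -3.5]
finger_gap: 0.401
gripper_force: 40.0
```

Underside is at about 101.7 mm, past the dog tops (105) and still free. Continuing to seat.

```bash
python3 -m creep '[{"delta_rot":[0,0,0],"xyz":[0,0,1],"hand":32},{"delta_rot":[0,0,0],"xyz":[0,0,2],"hand":32},{"delta_rot":[0,0,0],"xyz":[0,0,3],"hand":32},{"delta_rot":[0,0,0],"xyz":[0,0,3.5],"hand":32},{"delta_rot":[0,0,0],"xyz":[0,0,4],"hand":32},{"delta_rot":[0,0,0],"xyz":[0,0,4.5],"hand":32},{"delta_rot":[0,0,0],"xyz":[0,0,4.5],"hand":32}]'
```

```text
clock: 7.25
tcp_pos: [0.506, 0.0556, 0.1774]
tcp_rot: [0.0, 0.582, 0.813, 0.0]
contact_force: [-3.5, 4.2, 6.3]
finger_gap: 0.395
gripper_force: 40.0
```

```bash
python3 -m creep '[{"delta_rot":[0,0,0],"xyz":[0,0,0.5],"hand":32},{"delta_rot":[0,0,0],"xyz":[0,0,0.8],"hand":32},{"delta_rot":[0,0,0],"xyz":[0,0,0.8],"hand":32}]' 40;  python3 -m creep '[{"delta_rot":[0,0,0],"xyz":[0,0,0],"hand":32},{"delta_rot":[0,0,0],"xyz":[0,0,0],"hand":32},{"delta_rot":[0,0,0],"xyz":[0,0,0],"hand":32}]' 4;
```

```text
clock: 7.55
tcp_pos: [0.506, 0.0556, 0.1773]
tcp_rot: [0.0, 0.582, 0.813, 0.0]
contact_force: [-4.7, 5.2, 14.4]
finger_gap: 0.396
gripper_force: 40.0
clock: 7.85
tcp_pos: [0.5062, 0.0553, 0.1767]
tcp_rot: [0.001, 0.582, 0.813, 0.0]
contact_force: [-3.2, 2.1, 7.1]
finger_gap: 0.407
gripper_force: 4.0
```

```bash
python3 -m creep '[{"delta_rot":[0,0,0],"xyz":[0,0,0],"hand":58},{"delta_rot":[0,0,0],"xyz":[0,0,0],"hand":58},{"delta_rot":[0,0,0],"xyz":[0,0,0],"hand":58},{"delta_rot":[0,0,0],"xyz":[0,0,0],"hand":58},{"delta_rot":[0,0,0],"xyz":[0,0,-10],"hand":58},{"delta_rot":[0,0,0],"xyz":[0,0,-30],"hand":58},{"delta_rot":[0,0,0],"xyz":[0,0,-60],"hand":58},{"delta_rot":[0,0,-8],"xyz":[0,0,-100],"hand":58},{"delta_rot":[0,0,-16],"xyz":[10,10,-140],"hand":58},{"delta_rot":[0,0,-24],"xyz":[40,35,-163],"hand":58}]' 20;  python3 -m creep '[{"delta_rot":[0,0,-8],"xyz":[34,4,0],"hand":58},{"delta_rot":[0,0,-16],"xyz":[68,8,0],"hand":58},{"delta_rot":[0,0,-24],"xyz":[88,25,0],"hand":58},{"delta_rot":[0,0,-32],"xyz":[88,25,0],"hand":58},{"delta_rot":[0,0,-38],"xyz":[88,25,0],"hand":58},{"delta_rot":[0,0,-38],"xyz":[88,25,0],"hand":58},{"delta_rot":[0,0,-38],"xyz":[88,25,0],"hand":58}]'
python3 - <<'E'
from h import *
s=monitor.state();im=imaging.snapshot('wrist');np.save('s4.npy',s,allow_pickle=True)
cv2.imwrite('pics/w4.png',im[...,::-1]);print(s['joint_positions'],s['tcp_pos'],s['tcp_rot'])
cv2.imwrite('pics/side4.png',imaging.snapshot('side')[...,::-1])
b=cv2.imread('pics/side4.png')
u=proj('side',[.52,.125,.10]).astype(int);print(u)
b=b[u[1]-65:u[1]+65,u[0]-85:u[0]+60]
a=im[0:330,140:520,::-1];b=cv2.resize(b,(390,350),interpolation=cv2.INTER_CUBIC);o=np.zeros((350,780,3),np.uint8);o[:330,:380]=a;o[:,390:]=b;cv2.imwrite('pics/c4.png',o)
E
```

```text
clock: 8.85
tcp_pos: [0.5264, 0.1034, 0.3433]
tcp_rot: [0.002, 0.399, 0.917, 0.001]
contact_force: [0.8, 0.1, -0.3]
finger_gap: 0.658
gripper_force: 0.0
clock: 9.55
tcp_pos: [0.4848, 0.186, 0.3394]
tcp_rot: [0.0, 0.082, 0.997, 0.0]
contact_force: [-0.4, -0.5, 0.2]
finger_gap: 0.657
gripper_force: 0.0
[ 1.38002696e-01  3.01538949e-01  1.31085825e+00  3.13088447e-06
  1.52874303e+00 -1.26892760e+00] [0.48483754 0.18596532 0.33939211] [2.20422940e-04 8.18414403e-02 9.96645337e-01 5.08786506e-05]
[260 302]
```

View pics/c4.png

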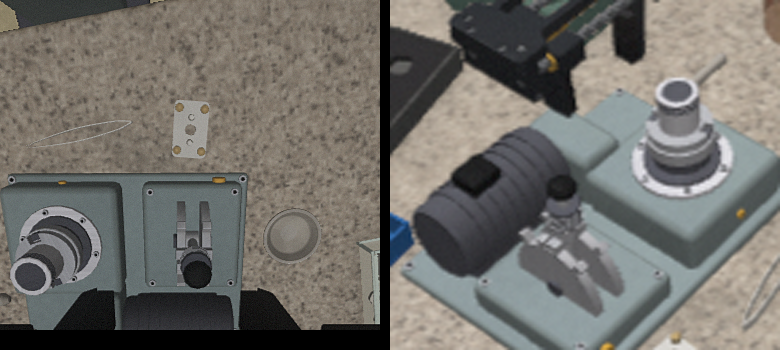

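The left panel is the wrist view with offset (140,0). It shows the chuck standing in the spindle at (60,250), the lever knob at (198,273), and gear-head screws near (152,190), (236,190) and (150,283). In the side view the flange is level on the face and the knob is at (562,188).

```bash
python3 - <<'E'
from h import *
s=np.load('s4.npy',allow_pickle=True).item()
def blob(f,u,v,r,t):
    g=cv2.imread(f,0)[v-r:v+r,u-r:u+r];n,l,st,ce=cv2.connectedComponentsWithStats((g<t).astype(np.uint8))
    i=1+np.argmax(st[1:,4]);print(f,st[i],ce[i]+[u-r,v-r]);return ce[i]+[u-r,v-r]
kw=blob('pics/w4.png',338,273,17,45);ks=blob('pics/side4.png',239,307,10,45);kt=blob('pics/top0.png',199,222,8,45)
A=[];b=[]
for n,p in(('wrist',kw),('side',ks),('top',kt)):
    K,Rc,o=cam(n,s);d=Rc@np.linalg.solve(K,[*p,1]);d/=np.linalg.norm(d);P=np.eye(3)-np.outer(d,d);A.append(P);b.append(P@o)
k=np.linalg.lstsq(np.vstack(A),np.hstack(b),rcond=None)[0];print('knob',k)
k2=np.linalg.lstsq(np.vstack(A[:2]),np.hstack(b[:2]),rcond=None)[0];print('knob w+s',k2)
for n,p in(('wrist',kw),('side',ks),('top',kt)):print(n,p-proj(n,k,s))
g=cv2.GaussianBlur(cv2.imread('pics/w4.png',0),(3,3),0);S=[]
for u,v in((292,190),(376,190),(290,283),(377,283)):
    w=g[v-7:v+8,u-7:u+8];y,x=np.unravel_index(w.argmin(),w.shape);X=onz('wrist',(u-7+x,v-7+y),.04,s);S.append(X);print(u-7+x,v-7+y,w.min(),X.round(4))
S=np.array(S);c=S.mean(0);print('centre',c, 'front edge yaw',np.degrees(np.arctan2(*(S[1]-S[0])[1::-1])),'side',np.degrees(np.arctan2(*(S[0]-S[2])[1::-1])),np.linalg.norm(S[1]-S[0]),np.linalg.norm(S[2]-S[0]))
for u,v in((148,177),(386,177)):print(onz('wrist',(u,v),.01,s))
E
```

```text
pics/w4.png [  2   4  29  29 628] [337.03980892 274.05732484]
pics/side4.png [ 4  5 11  9 84] [238.10714286 306.19047619]
pics/top0.png [ 4  4  9 10 70] [198.85714286 222.55714286]
knob [0.52244212 0.19712727 0.15541715]
knob w+s [0.52420295 0.19617837 0.1529267 ]
wrist [-1.23017457  0.34066899]
side [-0.52835003  0.11797579]
top [-0.12587453  0.4137814 ]
290 192 29 [0.4687 0.1587 0.04  ]
374 192 33 [0.4838 0.249  0.04  ]
292 283 33 [0.5759 0.1407 0.04  ]
370 283 29 [0.5911 0.2319 0.04  ]
centre [0.52988055 0.19506178 0.04      ] front edge yaw 80.55243097196765 side 170.45960107779322 0.09160191150128458 0.10864648827302895
[ 0.42945134 -0.00372852  0.01      ]
[0.47478311 0.2687327  0.01      ]
```

Pivot is about (0.530, 0.195), machine yaw −9.45°, lever about −0.07 rad. Now I'll lower the open fingers astride the collar with the tool tilted −4°.

```bash
python3 -m creep '[{"delta_rot":[0,-4,0],"xyz":[-34.4,16.3,0],"hand":58},{"delta_rot":[0,-4,0],"xyz":[-34.4,16.3,35],"hand":58},{"delta_rot":[0,-4,0],"xyz":[-34.4,16.3,75],"hand":58},{"delta_rot":[0,-4,0],"xyz":[-34.4,16.3,110],"hand":58},{"delta_rot":[0,-4,0],"xyz":[-34.4,16.3,140],"hand":58},{"delta_rot":[0,-4,0],"xyz":[-34.4,16.3,160],"hand":58},{"delta_rot":[0,-4,0],"xyz":[-34.4,16.3,168],"hand":58},{"delta_rot":[0,-4,0],"xyz":[-34.4,16.3,168],"hand":58}]' 20
python3 - <<'E'
from h import *
s=monitor.state();im=imaging.snapshot('wrist')
cv2.imwrite('pics/w5.png',im[...,::-1])
th=R.from_quat(np.roll(s['tcp_rot'],-1)).as_matrix();print(th.round(3),s['contact_force'])
P=np.array([.530,.1955,.046]);ym=np.array([.164,.9865,0]);
xm=np.array([.9865,-.164,0]);d=s['tcp_pos']-P;print('machine rel',d@xm,d@ym,d[2], 'lean',np.arctan2(-th[:,2]@xm,-th[2,2]))
a=cv2.imread('pics/w5.png');g=cv2.cvtColor(a,cv2.COLOR_BGR2GRAY)
k=P+.1145*np.array([0,0,np.cos(.07)])-.1145*np.sin(.07)*xm;print('knob top pred',proj('wrist',k,s))
E
```

```text
clock: 10.45
tcp_pos: [0.5214, 0.1965, 0.1705]
tcp_rot: [0.034, 0.081, 0.996, -0.003]
contact_force: [0.1, -0.2, 0.2]
finger_gap: 0.657
gripper_force: 0.0
[[-0.985  0.161  0.067]
 [ 0.161  0.987 -0.011]
 [-0.068 -0.    -0.998]] [ 0.09801043 -0.20741943  0.238918  ]
machine rel -0.008622111001386646 -0.0004486943200639026 0.12447064151487257 lean -0.06846516613322
knob top pred [319.96506969 388.68457765]
```

View pics/w5.png

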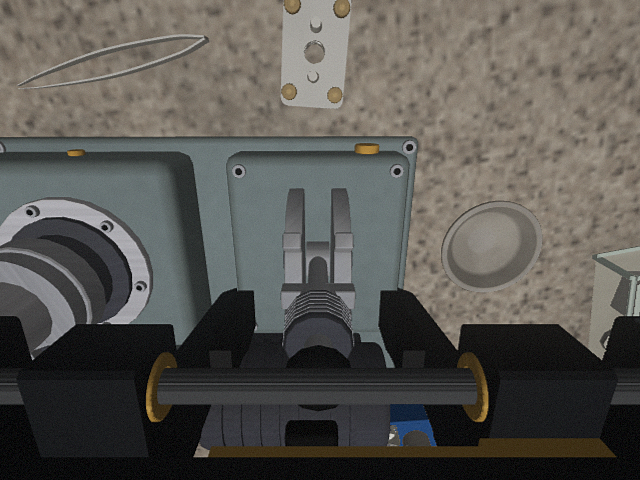

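The collar (318,320) sits centred between the open fingers, with the foot clear below. Closing and lifting.

```bash
python3 -m creep '[{"delta_rot":[0,0,0],"xyz":[0,0,0],"hand":24},{"delta_rot":[0,0,0],"xyz":[0,0,0],"hand":24},{"delta_rot":[0,0,0],"xyz":[0,0,0],"hand":24},{"delta_rot":[0,0,0],"xyz":[0,0,0],"hand":24},{"delta_rot":[0,0,0],"xyz":[0,0,0],"hand":24}]' 50
python3 -m creep '[{"delta_rot":[0,0,0],"xyz":[0,0,-2],"hand":24},{"delta_rot":[0,0,0],"xyz":[0,0,-4],"hand":24},{"delta_rot":[0,0,0],"xyz":[0,0,-6],"hand":24},{"delta_rot":[0,0,0],"xyz":[0,0,-8],"hand":24},{"delta_rot":[0,0,0],"xyz":[0,0,-10],"hand":24},{"delta_rot":[0,0,0],"xyz":[0,0,-10],"hand":24},{"delta_rot":[0,0,0],"xyz":[0,0,-10],"hand":24}]'
```

```text
clock: 11.0
tcp_pos: [0.5216, 0.1968, 0.1714]
tcp_rot: [0.035, 0.08, 0.996, -0.003]
contact_force: [-0.4, 1.2, 3.9]
finger_gap: 0.301
gripper_force: 50.0
clock: 11.7
tcp_pos: [0.5207, 0.1969, 0.1808]
tcp_rot: [0.035, 0.08, 0.996, -0.003]
contact_force: [2.5, 4.8, -6.8]
finger_gap: 0.297
gripper_force: 50.0
```

```bash
python3 -m creep '[{"delta_rot":[0,1.5,0],"xyz":[-3.5,0,0],"hand":24},{"delta_rot":[0,3,0],"xyz":[-7.1,0,0.1],"hand":24},{"delta_rot":[0,4.5,0],"xyz":[-10.6,0,0.3],"hand":24},{"delta_rot":[0,6,0],"xyz":[-14.1,0,0.6],"hand":24},{"delta_rot":[0,6,0],"xyz":[-14.1,0,0.6],"hand":24}]'; cat >> h.py <<'E'
def lev():
    s=monitor.state();th=R.from_quat(np.roll(s['tcp_rot'],-1)).as_matrix();P=np.array([.530,.1955,.046]);xm=np.array([.9865,-.164,0])
    d=s['tcp_pos']-P;print('theta',np.arctan2(d@xm,d[2]),'lean',np.arctan2(-th[:,2]@xm,-th[2,2]),'L',np.hypot(d@xm,d[2]),'Ftool',(th.T@s['contact_force']).round(1))
E
python3 -c "from h import *;lev()"
```

```text
clock: 12.2
tcp_pos: [0.5345, 0.1946, 0.1807]
tcp_rot: [-0.019, 0.08, 0.997, 0.002]
contact_force: [1.1, 4.5, -7.2]
finger_gap: 0.296
gripper_force: 50.0
theta 0.03429745406857852 lean 0.03773832096337734 L 0.13474053398940578 Ftool [-0.7  4.7  7.2]
```

```bash
python3 -m creep '[{"delta_rot":[0,2,0],"xyz":[-4.7,0,0],"hand":24},{"delta_rot":[0,4,0],"xyz":[-9.4,0,0.2],"hand":24},{"delta_rot":[0,6,0],"xyz":[-14.1,0,0.6],"hand":24},{"delta_rot":[0,6,0],"xyz":[-14.1,0,0.6],"hand":24}]'; python3 -c "from h import *;lev()"
```

```text
clock: 12.6
tcp_pos: [0.5485, 0.1924, 0.1794]
tcp_rot: [-0.071, 0.08, 0.994, 0.006]
contact_force: [0.4, 4.8, -6.9]
finger_gap: 0.3
gripper_force: 50.0
theta 0.1400885698468929 lean 0.1428546666068584 L 0.13469396766388547 Ftool [-0.6  4.7  6.9]
```

```bash
python3 -m creep '[{"delta_rot":[0,2,0],"xyz":[-4.7,0,0.1],"hand":24},{"delta_rot":[0,4,0],"xyz":[-9.4,0,0.3],"hand":24},{"delta_rot":[0,6,0],"xyz":[-14.1,0,0.7],"hand":24},{"delta_rot":[0,8,0],"xyz":[-18.7,0,1.3],"hand":24},{"delta_rot":[0,10,0],"xyz":[-23.4,0,2.0],"hand":24},{"delta_rot":[0,10,0],"xyz":[-23.4,0,2.0],"hand":24}]'; python3 -c "from h import *;lev()"
```

```text
clock: 13.2
tcp_pos: [0.571, 0.1887, 0.1738]
tcp_rot: [-0.158, 0.079, 0.984, 0.013]
contact_force: [-0.8, 4.2, -6.9]
finger_gap: 0.297
gripper_force: 50.0
theta 0.3144539494258115 lean 0.31792551186191964 L 0.1344306583453409 Ftool [-0.7  4.   7. ]
```

```bash
python3 -m creep '[{"delta_rot":[0,2,0],"xyz":[-4.7,0,0.1],"hand":24},{"delta_rot":[0,4,0],"xyz":[-9.4,0,0.3],"hand":24},{"delta_rot":[0,6,0],"xyz":[-14.1,0,0.7],"hand":24},{"delta_rot":[0,8.3,0],"xyz":[-19.4,0,1.4],"hand":24},{"delta_rot":[0,8.3,0],"xyz":[-19.4,0,1.4],"hand":24},{"delta_rot":[0,8.3,0],"xyz":[-19.4,0,1.4],"hand":24}]'; python3 -c "from h import *;lev()"
```

```text
clock: 13.8
tcp_pos: [0.5887, 0.1859, 0.1667]
tcp_rot: [-0.228, 0.078, 0.97, 0.018]
contact_force: [-0.3, 4.9, -7.8]
finger_gap: 0.297
gripper_force: 50.0
theta 0.45786680409702474 lean 0.46080839263374457 L 0.13456447421026616 Ftool [-2.5  4.8  7.5]
```

In the notch range. Lowering the collar gently while still holding it.

```bash
python3 -m creep '[{"delta_rot":[0,0,0],"xyz":[0,0,2.5],"hand":24},{"delta_rot":[0,0,0],"xyz":[0,0,5],"hand":24},{"delta_rot":[0,0,0],"xyz":[0,0,7.5],"hand":24},{"delta_rot":[0,0,0],"xyz":[0,0,9],"hand":24},{"delta_rot":[0,0,0],"xyz":[0,0,9],"hand":24}]'; python3 -c "from h import *;lev()"
```

```text
clock: 14.3
tcp_pos: [0.5849, 0.1865, 0.1596]
tcp_rot: [-0.227, 0.078, 0.971, 0.018]
contact_force: [1.3, 5.1, -5.0]
finger_gap: 0.304
gripper_force: 50.0
theta 0.45564434516242186 lean 0.45856557015295957 L 0.12650650570211577 Ftool [-2.6  5.3  4.2]
```

```bash
python3 -m creep '[{"delta_rot":[0,0,0],"xyz":[0,0,0.5],"hand":24},{"delta_rot":[0,0,0],"xyz":[0,0,1],"hand":24},{"delta_rot":[0,0,0],"xyz":[0,0,1.5],"hand":24},{"delta_rot":[0,0,0],"xyz":[0,0,1.5],"hand":24},{"delta_rot":[0,0,0],"xyz":[0,0,1.5],"hand":24}]'; python3 -c "from h import *;lev()"
```

```text
clock: 14.8
tcp_pos: [0.5844, 0.1866, 0.1585]
tcp_rot: [-0.226, 0.078, 0.971, 0.018]
contact_force: [0.8, 5.3, -5.5]
finger_gap: 0.3
gripper_force: 50.0
theta 0.45550208146391397 lean 0.4582423557664038 L 0.12525770140677173 Ftool [-2.4  5.4  5. ]
```

```bash
python3 -m creep '[{"delta_rot":[0,0,0],"xyz":[0,0,0.5],"hand":24},{"delta_rot":[0,0,0],"xyz":[0,0,1],"hand":24},{"delta_rot":[0,0,0],"xyz":[0,0,1.5],"hand":24},{"delta_rot":[0,0,0],"xyz":[0,0,1.5],"hand":24}]'; python3 -c "from h import *;lev()"
```

```text
clock: 15.2
tcp_pos: [0.5842, 0.1866, 0.1582]
tcp_rot: [-0.225, 0.078, 0.971, 0.019]
contact_force: [2.9, 4.5, 1.2]
finger_gap: 0.301
gripper_force: 50.0
theta 0.45503427636157917 lean 0.4562474278701731 L 0.12493242423450486 Ftool [-1.4  4.9 -2. ]
```

```bash
python3 -m creep '[{"delta_rot":[0,0,0],"xyz":[0,0,0],"hand":58},{"delta_rot":[0,0,0],"xyz":[0,0,0],"hand":58},{"delta_rot":[0,0,0],"xyz":[0,0,0],"hand":58},{"delta_rot":[0,0,0],"xyz":[0,0,-10],"hand":58},{"delta_rot":[0,0,0],"xyz":[0,0,-30],"hand":58},{"delta_rot":[0,0,0],"xyz":[0,0,-60],"hand":58},{"delta_rot":[0,0,0],"xyz":[0,0,-95],"hand":58},{"delta_rot":[0,0,0],"xyz":[0,0,-130],"hand":58},{"delta_rot":[0,0,0],"xyz":[0,0,-130],"hand":58}]'
python3 - <<'E'
from h import *
lev();s=monitor.state()
for n in('wrist','side'):cv2.imwrite(f'pics/{n}6.png',imaging.snapshot(n)[...,::-1])
P=np.array([.530,.1955,.046]);xm=np.array([.9865,-.164,0]);z=np.array([0,0,1])
for n in('wrist','side'):
    g=cv2.imread(f'pics/{n}6.png',0)
    for t in(.36,.42,.46,.50):
        k=P+.108*(np.sin(t)*xm+np.cos(t)*z);print(n,t,proj(n,k,s).round(1))
    u,v=proj(n,P+.108*(np.sin(.46)*xm+np.cos(.46)*z),s).astype(int);r=22 if n=='wrist' else 12
    m=(g[v-r:v+r,u-r:u+r]<45).astype(np.uint8);N,l,st,ce=cv2.connectedComponentsWithStats(m)
    for i in range(1,N):
        if st[i,4]>40:print('blob',st[i],(ce[i]+[u-r,v-r]).round(1))
# chuck hub dark bore in side view vs seated prediction
b=cv2.imread('pics/side6.png',0);u,v=proj('side',[.506,.0555,.143]).astype(int);m=(b[v-10:v+10,u-10:u+10]<95).astype(np.uint8);N,l,st,ce=cv2.connectedComponentsWithStats(m)
print('hub top pred',proj('side',[.506,.0555,.143]),[(st[i,4],ce[i]+[u-10,v-10]) for i in range(1,N) if st[i,4]>15])
E
```

```text
clock: 16.1
tcp_pos: [0.6422, 0.1766, 0.278]
tcp_rot: [-0.223, 0.079, 0.972, 0.019]
contact_force: [-0.4, 0.2, 1.0]
finger_gap: 0.66
gripper_force: 0.0
theta 0.4560664952668232 lean 0.45069663292143053 L 0.2584432269771612 Ftool [ 0.8  0.2 -0.7]
wrist 0.36 [317.7 231.2]
wrist 0.42 [317.6 240.3]
wrist 0.46 [317.6 246.2]
wrist 0.5 [317.6 252. ]
blob [  6   0  35  38 895] [317.7 244.9]
side 0.36 [223.7 298.9]
side 0.42 [221.8 298.5]
side 0.46 [220.6 298.3]
side 0.5 [219.5 298.1]
blob [  0   8  19  16 141] [215.2 300.1]
hub top pred [281.41150491 270.99901479] [(np.int32(47), array([281.31914894, 270.4893617 ])), (np.int32(44), array([282.04545455, 277.18181818]))]
```

```bash
python3 -c "from workcell import hand_in;print(hand_in())"
```

```text
the job is handed in; nothing more can be done
None
```

The wide chuck is in the spindle, lowered until it stopped firmly at the seated height. The lever is at about 0.45 rad in the drive notch with its collar back at its resting height. The job was handed in at about 16 s; no verdict came back.

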